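Hang the tube carrier on the lipped transfer rail

TASK

Hang the hooked tube carrier on the transfer rail: lift its hook over the front lip, between the two end stops, and lower it gently, without dropping it, until the hook is seated behind the lip and the carrier hangs clear of the table, square to the rail. Leave the similar bench holder that has no hook where it stands.

Things in the scene. Friction and masses are not known exactly. Their poses are not given: they have to be found in the camera images.
- carrier: Hooked tube carrier, loose, 0.15-0.3 kg, standing upright. Origin: on its underside, middle of the back face of its upright plate; z up, x the way the hook points. In mm: plate x -8..0, y +-22, z 0..128; grey open cup, diameter 56, 42 high, centred at x = -34; bridge at the top x 0..32, z 120..128, with a tongue turned down at its end; black grip tab to hold: x -10..2, y +-18, z 128..180.
- hook_tip (a point): Lower end of the carrier's down-turned tongue, middle of its width: at [29, 0, 96] mm in the carrier's frame. The tongue is x 26..32, y +-15, z 96..120, so the hook's inside gap is 26 mm wide (x 0..26) and 24 mm deep.
- rail: Transfer rail: low steel channel on two posts, fixed. Origin on the table under the middle of its front face; y along the rail, x from front to back, z up. In mm: lip x 0..5, top z = 150; channel behind it x 5..50, floor z = 122; end stops' inner faces y = +-110, tops z = 170. Seated, the hook's bridge rests on the lip and the carrier hangs in front of the face (x < 0), its underside at z = 30.
- bench_holder: Bystander, loose, standing on the table: cup, plate, black tab, frame and sizes as the carrier, but plain behind, with no bridge or hook, so that it cannot hang. Leave it alone.
There are look-alikes about, which are no part of the job. What is shaped like the carrier but blue or yellow is not meant.

How it is judged:
By the outcome, as a careful person would: the job done as asked, in the order asked, and still so for the second after the job is handed in, with the robot touching nothing.
It also fails if it takes over 38 s, if anything falls off the work surface, if the arm or the gripper's body presses on something with over 40 N, if the wrist force passes 120 N, or if a joint passes its speed limit or range.

ROBOT

A 7-joint arm with a two-finger parallel gripper is mounted at the origin on a cart in front of the work surface, level with it; the furniture and walls round the work are solid. World frame = base frame: x ahead of the robot, y to its left, z up, the work surface at z = 0. Lengths are in m, angles in rad, forces in N, time in s.
With the tool pointing down it reaches from about 0.425 to 0.875 m from the base axis. Payload 4.7 kg.
Tool frame: the origin (TCP) lies on the centre line of the jaws, within the pads' length; the fingertips stand 25 mm ahead of it and the grasp point (between the pads) lies 6 mm ahead of it (bot.tips_ahead is the distance from the TCP to the fingertips, in m); z points along the fingers, y is the line along which they close (so a half turn about z gives the same grasp; the last joint's range is limited). The gripper opens to 85 mm and grips with 20 to 120 N. Pads are 22 mm wide; open, the fingers measure 114 mm over their backs; the gripper's body (76 mm by 85 mm) begins 54 mm behind the grasp point. The pads swing forward as they close: fully open they stand 13 mm farther back than shut.
Start: joints at [1.247, 0.321, -0.07, 1.45, 0.023, 1.371, -0.057], TCP at [0.215, -0.613, 0.256] pointing down, gripper open.
Joint ranges: [-2.86, 2.86], [-0.3, 2.09], [-1.38, 1.24], [0.06, 2.45], [-1.56, 4.7], [0.09, 2.05], [-2.69, 2.69]. Speed limits (rad/s): [2.57, 2.57, 3.14, 3.14, 3.14, 3.14, 3.14].

INTERFACE

Orientations are given as a unit quaternion [w, x, y, z].
In Python, from bench import bot, eoat, vision, order, status gives the robot as it stands. Calls block until the motion is done:
- bot.move_ptp(position, orientation): joint-space move of the TCP to a pose.
- bot.move_linear(position, rotation=None, vel=0.15, contact_N=None): straight line of the TCP; rotation=None keeps the orientation; vel is the mean speed in m/s. With contact_N (N) it stops when the force on the tool has changed by that much, and returns True; else False.
- bot.move_joints(angles): joint-space move.
- eoat.command_gripper(opening): finger opening in m; the grip force is fixed at half the most; returns when the fingers have stopped.
- bot.dwell(seconds).
- bot.ik(position, orientation): joint angles nearest the present ones, or None.
- vision.snapshot(name): name is "scene" or "top"; returns a dict with "frame" (420x560x3 uint8, red, green, blue), "fx", "fy", "cx", "cy" (pixels), "world_from_camera" (4x4, takes a point from camera to world coordinates). Camera axes: x right, y up, looking along -z (the intrinsics and any distortion apply to the point x, -y, -z); pixel columns grow to the right and rows downward; lengths in m; the calibration is good to about 2 mm. A picture is of the moment at which its call begins. There is no depth.
A pose or a line that the arm cannot do raises bot.IKError and nothing moves.
- order.hand_in(): hands the job in; it is judged then, once.
Readings, each from a call of its own:
- status.current_time_s(): time.
- status.current_joint_positions(): joint angles.
- status.current_dq(): joint speeds.
- status.current_joint_torque(): joint torques, N m.
- status.current_eef_pos(): TCP position.
- status.current_eef_rot(): TCP orientation.
- status.current_ft_force(): force on the tool from outside, world axes, zero at the start.
- status.current_wrist_torque(): the same for the moment, N m.
- status.current_finger_gap(): finger opening in m.
- status.current_grasp_force(): force on a finger pad.
Only numpy, scipy, OpenCV 4.12 (cv2) and the standard library are available. Lean on these libraries where they do the work, as an engineer would, in place of code of your own. Each camera call takes 0.05 s, during which the arm holds its last target. There are 200 camera calls.

## Working session

There is one attempt and no reset: what is moved stays moved. The work goes in short steps, each a Python script; the robot and the scene stay as the last script left them, time stands still between calls to the robot, and variables do not carry over. Pictures are saved under pics/ and viewed, at most 10 in all, crops included, and the job is handed in when it is done.

```bash
mkdir -p pics; ls; python3 - <<'E'
from bench import bot,eoat,vision,order,status
import cv2,numpy as np
for n in("scene","top"):
    s=vision.snapshot(n); cv2.imwrite(f"pics/{n}0.png",s["frame"][:,:,::-1])
    np.savez(f"{n}0.npz",**{k:v for k,v in s.items()})
    print(n,{k:(np.round(v,4).tolist() if k!="frame" else 0) for k,v in s.items()})
print(status.current_time_s(),status.current_eef_rot(),status.current_eef_pos())
E
```

```text
pics
scene {'frame': 0, 'fx': 400.4991, 'fy': 400.4991, 'cx': 279.2819, 'cy': 213.6239, 'world_from_camera': [[0.7486, 0.4661, -0.4717, 0.152], [-0.6629, 0.5091, -0.549, -0.3814], [-0.0158, 0.7236, 0.69, 0.6595], [0.0, 0.0, 0.0, 1.0]]}
top {'frame': 0, 'fx': 417.5305, 'fy': 417.5305, 'cx': 276.8699, 'cy': 213.1835, 'world_from_camera': [[0.0121, 0.9978, -0.0656, 0.5045], [-0.9999, 0.0124, 0.005, 0.1122], [0.0059, 0.0655, 0.9978, 0.955], [0.0, 0.0, 0.0, 1.0]]}
0.1 [-8.83931168e-04  9.85765235e-01  1.68125194e-01 -1.97328108e-04] [ 0.2152121  -0.61284264  0.25530737]
```

View pics/scene0.png

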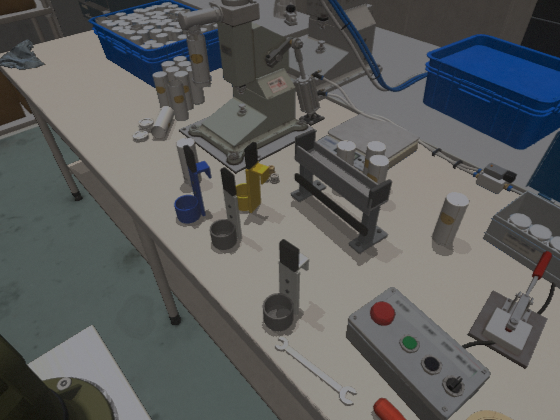

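View pics/top0.png

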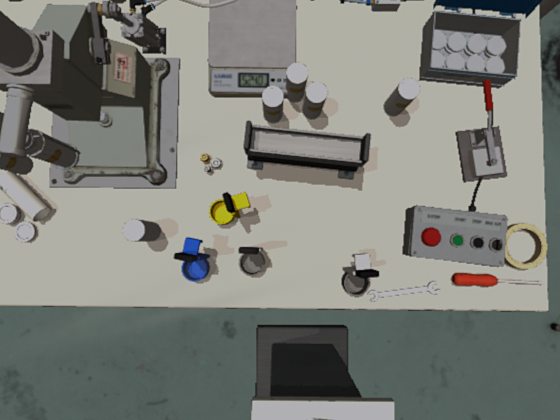

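The scene view shows the hooked grey carrier at about (288,275), with the hookless grey holder at (230,215) and the blue and yellow look-alikes nearby. In the top view the carrier is at (360,272) and the rail runs from (248,145) to (368,155). I'll enlarge the carrier and rail in both views.

```bash
cat > h.py <<'E'
import numpy as np,cv2
def ray(s,u,v):
    M=s["world_from_camera"]; d=M[:3,:3]@np.array([(u-s["cx"])/s["fx"],-(v-s["cy"])/s["fy"],-1]); return M[:3,3],d
def onz(s,u,v,z):
    o,d=ray(s,u,v); return o+d*(z-o[2])/d[2]
def proj(s,p):
    M=s["world_from_camera"]; q=M[:3,:3].T@(np.asarray(p)-M[:3,3]); return s["cx"]-s["fx"]*q[0]/q[2], s["cy"]+s["fy"]*q[1]/q[2]
def two(s1,p1,s2,p2):
    o1,d1=ray(s1,*p1);o2,d2=ray(s2,*p2)
    t=np.linalg.lstsq(np.c_[d1,-d2],o2-o1,rcond=None)[0]; a,b=o1+t[0]*d1,o2+t[1]*d2
    return (a+b)/2,np.linalg.norm(a-b)
def crop(s,u,v,w,h,k):
    c=cv2.resize(np.ascontiguousarray(s["frame"][v:v+h,u:u+w,::-1]),None,fx=k,fy=k,interpolation=cv2.INTER_CUBIC)
    for i in range(0,w,10):
        cv2.line(c,(i*k,0),(i*k,6),(0,0,255),1); 
        if i%20==0: cv2.putText(c,str(u+i),(i*k,16),0,.35,(0,0,255))
    for j in range(0,h,10):
        cv2.line(c,(0,j*k),(6,j*k),(0,0,255),1)
        if j%20==0: cv2.putText(c,str(v+j),(8,j*k+4),0,.35,(0,0,255))
    return c
E
python3 - <<'E'
from h import *
t=np.load("top0.npz");s=np.load("scene0.npz")
a=crop(t,335,245,50,50,8)
b=crop(s,255,235,60,100,6)
im=np.zeros((600,800,3),np.uint8); im[:400,:400]=a; im[:600,420:780]=b; cv2.imwrite("pics/c1.png",im)
a=crop(t,235,115,145,70,5);b=crop(s,280,120,120,135,4)
cv2.imwrite("pics/c2.png",a); cv2.imwrite("pics/c3.png",b)
E
```

```text
(no output)
```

View pics/c1.png

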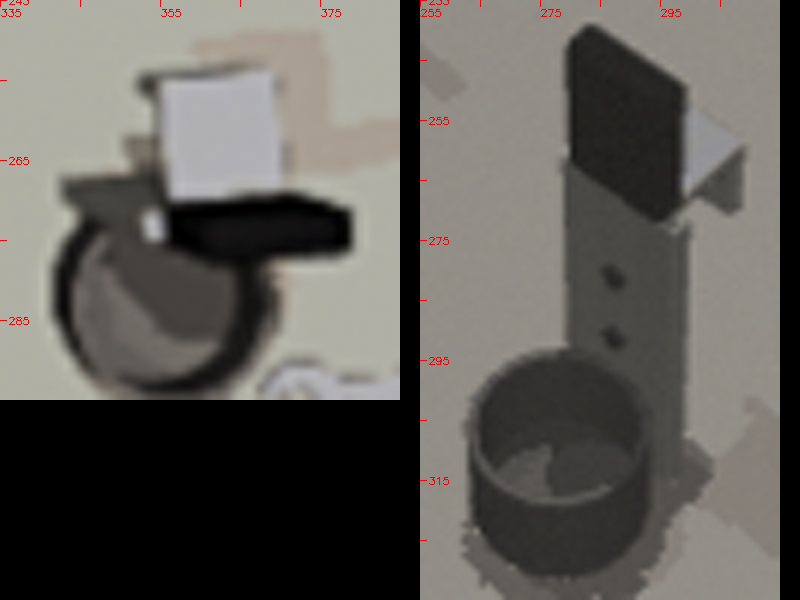

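View pics/c2.png

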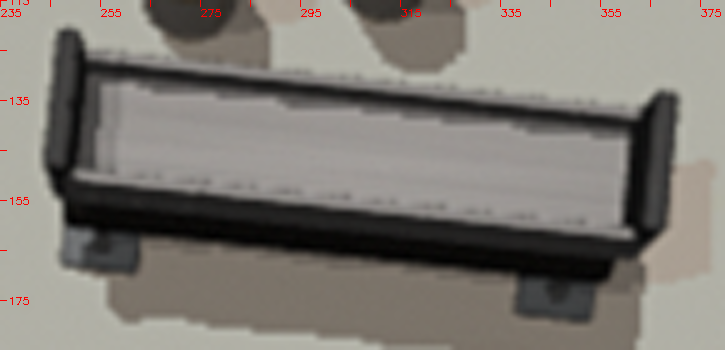

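View pics/c3.png

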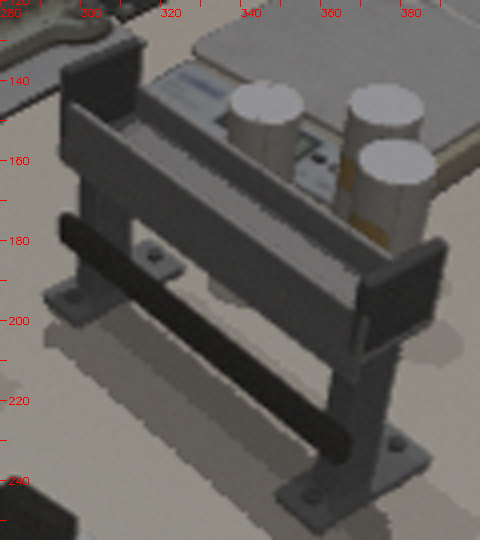

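The carrier's hook points roughly along +x. In the top view its bridge top has corners at about (355,255), (369,253.5), (370,269) and (356,269.5), and the tab's right end is at u≈378. I need contrast-stretched rail ends to read the lip edge.

```bash
python3 - <<'E'
from h import *
t=dict(np.load("top0.npz"));s=dict(np.load("scene0.npz"))
for c in(t,s):
    c["frame"]=(255*np.clip(c["frame"]/200.,0,1)**.45).astype(np.uint8)
im=np.zeros((600,800,3),np.uint8)
im[:300,:300]=crop(t,240,135,30,30,10); im[:300,310:610]=crop(t,345,140,30,30,10)
im[300:600,:350]=crop(s,290,125,35,30,10); im[300:600,360:760]=crop(s,355,175,40,30,10)
im[300:303]=0
cv2.imwrite("pics/c4.png",im)
f=np.load("top0.npz")["frame"][245:300,335:395].astype(int)
m=((f.min(2)>170)*255).astype(np.uint8)
for c in cv2.findContours(m,cv2.RETR_EXTERNAL,cv2.CHAIN_APPROX_NONE)[0]:
    if cv2.contourArea(c)>100: print("white",cv2.contourArea(c),np.round(cv2.boxPoints(cv2.minAreaRect(c))+[335,245],1).tolist(),np.squeeze(cv2.approxPolyDP(c,2,True)+[335,245]).tolist())
E
```

```text
white 158.0 [[355.1, 255.1], [368.4, 253.8], [369.7, 267.3], [356.5, 268.7]] [[368, 254], [356, 255], [357, 268], [369, 267]]
```

View pics/c4.png

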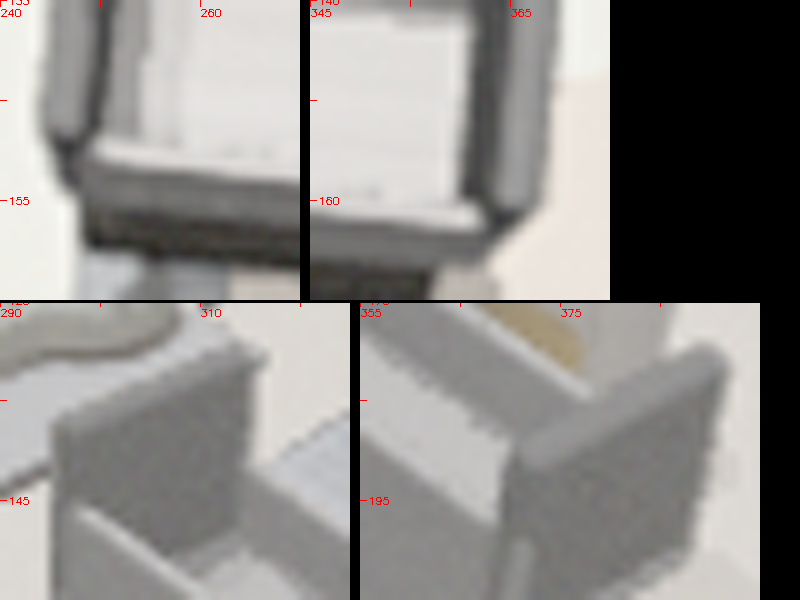

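```bash
cat > est.py <<'E'
from h import *
from scipy.ndimage import map_coordinates
def edge(s,a,b,half=4,n=60):
    "sub-pixel bright->dark (going down) edge along segment a-b"
    g=s["frame"].astype(float).sum(2); P=[]
    for k in np.linspace(.08,.92,n):
        u,v=np.array(a)*(1-k)+np.array(b)*k; vv=np.arange(v-half,v+half,.1)
        d=np.gradient(map_coordinates(cv2.GaussianBlur(g,(0,0),.7),[vv,np.full(vv.size,u)],order=1)); P.append((u,vv[d.argmin()]))
    P=np.array(P); c=np.polyfit(P[:,0],P[:,1],1)
    for _ in range(5):
        r=P[:,1]-np.polyval(c,P[:,0]); k=abs(r)<max(.3,1.5*np.median(abs(r))); c=np.polyfit(P[k,0],P[k,1],1)
    return c,k.sum(),np.std(r[k])
def lip(s,a,b):
    c,n,e=edge(s,a,b); A,B=[onz(s,u,np.polyval(c,u),.150) for u in(a[0],b[0])]
    d=(A-B)[:2]; d/=np.linalg.norm(d); print("lip",n,round(e,2),A.round(4),B.round(4),"yaw",np.degrees(np.arctan2(-d[0],d[1])).round(2)); return A,B
E
python3 - <<'E'
from est import *
t=np.load("top0.npz");s=np.load("scene0.npz")
lip(t,(249.5,150.7),(361.5,162.2)); lip(s,(298,145.5),(369,196))
# stop inner top edges
for n,(u,v) in dict(Lfront=(248.3,148),Rfront=(364.5,160)).items(): print(n,onz(t,u,v,.17).round(4))
# bridge corners z=.128: far edge, near side
q=[(355.1,254.6),(369,253.4),(370.0,267.3),(356.3,268.7)]
P=[onz(t,u,v,.128) for u,v in q]; print(np.round(P,4).tolist())
d=P[0]-P[1]; print("w",np.linalg.norm(d),"yaw",np.degrees(np.arctan2(-d[0],d[1])))
d=P[0]-P[3]; print("yaw side",np.degrees(np.arctan2(d[1],d[0])), "len",np.linalg.norm(d))
# black tab mask, both views
for nm,S,(u0,v0,u1,v1) in(("top",t,(350,262,385,282)),("scene",s,(272,230,304,278))):
    f=S["frame"][v0:v1,u0:u1].astype(int); m=((f.max(2)<45)*255).astype(np.uint8)
    c=max(cv2.findContours(m,cv2.RETR_EXTERNAL,cv2.CHAIN_APPROX_NONE)[0],key=cv2.contourArea)
    print(nm,cv2.contourArea(c),np.squeeze(cv2.approxPolyDP(c,1.2,True)+[u0,v0]).tolist())
# front plate/tab in scene: rear-top tab corners at z=.18
for u,v in((283.3,239.3),(299,249)): print("scene tab top",onz(s,u,v,.18).round(4))
for u,v in((378.5,270.3),(378.5,276.3)): print("top tab end",onz(t,u,v,.18).round(4))
E
```

```text
lip 41 0.15 [0.6799 0.1631 0.15  ] [ 0.6586 -0.0557  0.15  ] yaw -5.54
lip 44 0.24 [0.6747 0.158  0.15  ] [ 0.6559 -0.0591  0.15  ] yaw -4.94
Lfront [0.6797 0.1641 0.17  ]
Rfront [ 0.6595 -0.0572  0.17  ]
[[0.4788, -0.0474, 0.128], [0.4815, -0.0749, 0.128], [0.4542, -0.0768, 0.128], [0.4512, -0.0497, 0.128]]
w 0.027613357778897438 yaw 5.5839643091636315
yaw side 4.884274627526108 len 0.027731241214197514
top 146.0 [[378, 272], [371, 269], [355, 270], [356, 275], [362, 277], [365, 281], [367, 281], [366, 278], [368, 276], [378, 275]]
scene 390.5 [[282, 240], [280, 242], [280, 261], [295, 271], [297, 269], [297, 249]]
scene tab top [ 0.4445 -0.0495  0.18  ]
scene tab top [ 0.4489 -0.0818  0.18  ]
top tab end [ 0.4521 -0.0806  0.18  ]
top tab end [ 0.4411 -0.0805  0.18  ]
```

The lip line agrees between the two views to about 4 mm, with yaw about -5.3° and the stops 222 mm apart. The carrier's tab centre is near (0.445,-0.063) with yaw about +5.2°. Both fit the given sizes and the reach, so I'll grasp.

```bash
cat > q.py <<'E'
import numpy as np
def quat(psi_deg,flip):  # tool down, jaws closing along heading psi
    a=np.radians(psi_deg+(90 if flip else -90))/2; return [0.,float(np.cos(a)),float(np.sin(a)),0.]
E
python3 - <<'E'
from bench import bot,eoat,vision,order,status
from q import *; import cv2
p=[.4448,-.0630]
c=[]
for f in(0,1):
    j=bot.ik([p[0],p[1],.265],quat(5.2,f)); j2=bot.ik([.668,.052,.25],quat(-5.3,f)); print(f,np.round(j,2) if j is not None else j,np.round(j2,2) if j2 is not None else j2)
    if j is not None: c.append((abs(np.array(j)-status.current_joint_positions()).max(),f))
f=min(c)[1]; q=quat(5.2,f); print("flip",f)
bot.move_ptp([*p,.265],q); eoat.command_gripper(.06)
print("hit",bot.move_linear([*p,.163],vel=.1,contact_N=4), status.current_eef_pos(),status.current_time_s())
for n in("scene","top"): cv2.imwrite(f"pics/{n}1.png",vision.snapshot(n)["frame"][:,:,::-1])
a=cv2.imread("pics/scene1.png")[190:350,210:350]; b=cv2.imread("pics/top1.png")[220:320,320:420]
im=np.zeros((500,800,3),np.uint8); im[:480,:420]=cv2.resize(a,None,fx=3,fy=3); im[:370,425:795]=cv2.resize(b,(370,370)); cv2.imwrite("pics/g1.png",im)
E
```

```text
0 None [ 0.65  0.64 -1.18  1.38  0.59  1.5   2.56]
1 [ 0.22 -0.11 -0.13  1.9  -0.01  1.35  0.19] [ 0.47  0.49 -0.84  1.38  0.36  1.43 -0.45]
flip 1
hit False [ 0.44532334 -0.06304596  0.16365041] 3.7833
```

View pics/g1.png

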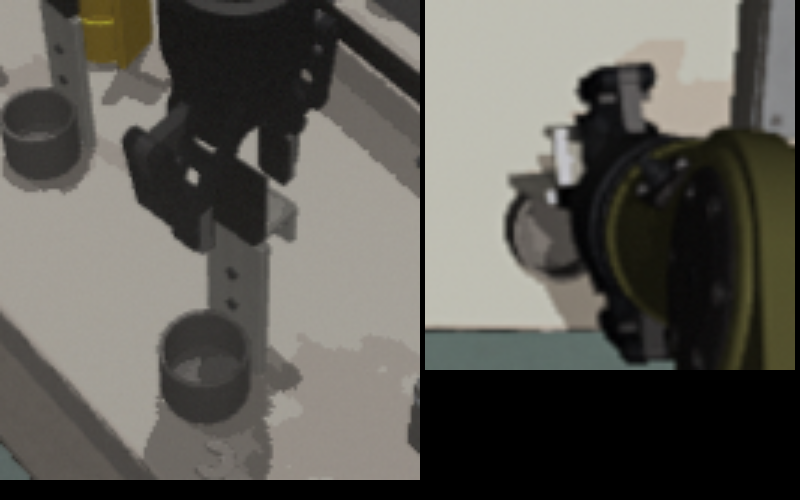

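The picture shows the jaws straddling the black tab in x, with the tab at about (240,190) in the left panel. The carrier is upright and hasn't been touched. Next I'll close and lift.

```bash
python3 - <<'E'
from bench import bot,eoat,vision,order,status
from q import *; import cv2
eoat.command_gripper(0.0)
print("gap",status.current_finger_gap(),"F",status.current_grasp_force(), status.current_ft_force())
p=np.array(status.current_eef_pos())
bot.move_linear([p[0],p[1],.255],vel=.12); print("gap",status.current_finger_gap(),status.current_ft_force())
psi=np.radians(-5.3); X=np.array([np.cos(psi),np.sin(psi)])
R=np.array([.6675,.052])          # rail front-face middle
tcp=lambda ox: (R+X*(ox-.004)).tolist()   # carrier origin at rail x=ox
bot.move_linear([*tcp(-.07),.255],quat(-5.3,1),vel=.12)
print(status.current_time_s(),status.current_eef_pos(),status.current_eef_rot())
for n in("scene","top"):
    s=vision.snapshot(n); np.savez(n+"2.npz",**s); cv2.imwrite(f"pics/{n}2.png",s["frame"][:,:,::-1])
a=cv2.imread("pics/scene2.png")[90:270,200:400]; b=cv2.imread("pics/top2.png")[100:260,230:390]
im=np.zeros((560,800,3),np.uint8); im[:414,:460]=cv2.resize(a,(460,414)); im[:340,460:800]=cv2.resize(b,(340,340)); cv2.imwrite("pics/g2.png",im)
E
```

```text
gap 0.011204382485363009 F 58.7567675113678 [-0.19294635  0.00456526  1.66095632]
gap 0.011327332514792446 [-0.26379575 -0.02890585 -2.7432667 ]
7.0417 [0.59355764 0.05818531 0.25515038] [ 1.49375416e-04  7.39312467e-01  6.73362484e-01 -1.38584508e-04]
```

View pics/g2.png

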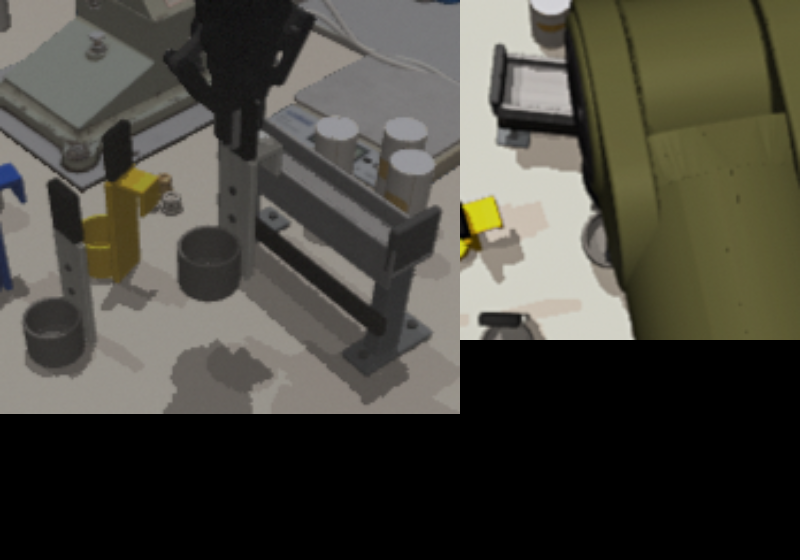

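The carrier hangs plumb in the grip in front of the rail, with its hook at about (270,155) in the left panel, higher than the lip. The two stand-ins to the left are untouched. Next: move over the lip, dip the hook, touch the face, then seat it.

```bash
python3 - <<'E'
from bench import bot,eoat,vision,order,status
from q import *; import cv2
psi=np.radians(-5.3); X=np.array([np.cos(psi),np.sin(psi)]); R=np.array([.6675,.052])
tcp=lambda ox: (R+X*(ox-.004)).tolist()
def rep(n): 
    p=np.array(status.current_eef_pos()); print(n,"ox",round(float((p[:2]-R)@X+.004),4),"carrier z",round(float(p[2]-.1635),4),np.round(status.current_ft_force(),1),round(status.current_time_s(),2))
rep("start")
h=bot.move_linear([*tcp(-.010),.255],vel=.1,contact_N=5); rep(f"over {h}")
if h: raise SystemExit
h=bot.move_linear([*tcp(-.010),.2055],vel=.05,contact_N=4); rep(f"dip {h}")
if h: raise SystemExit
h=bot.move_linear([*tcp(.010),.2055],vel=.02,contact_N=3); rep(f"face {h}")
E
```

```text
start ox -0.0702 carrier z 0.0917 [-0.7 -0.4 -2.6] 7.14
over False ox -0.0105 carrier z 0.0913 [ 0.5  1.5 -1.6] 7.89
dip False ox -0.0097 carrier z 0.0425 [-0.7 -0.6 -2.2] 9.03
face True ox 0.001 carrier z 0.0405 [-0.2  0.2 -2.7] 9.68
```

Face contact came at ox≈+1 mm, matching the estimate. I'll back off 1.5 mm and lower the carrier until the bridge rests on the lip.

```bash
python3 - <<'E'
from bench import bot,eoat,vision,order,status
from q import *; import cv2
psi=np.radians(-5.3); X=np.array([np.cos(psi),np.sin(psi)]); R=np.array([.6675,.052])
tcp=lambda ox: (R+X*(ox-.004)).tolist()
def rep(n): 
    p=np.array(status.current_eef_pos()); print(n,"ox",round(float((p[:2]-R)@X+.004),4),"carrier z",round(float(p[2]-.1635),4),np.round(status.current_ft_force(),1),np.round(status.current_wrist_torque(),2),round(status.current_time_s(),2))
rep("now")
bot.move_linear([*tcp(-.0005),.2045],vel=.02); rep("back")
h=bot.move_linear([*tcp(-.0005),.186],vel=.02,contact_N=3); rep(f"seat {h}")
s=vision.snapshot("scene"); np.savez("scene3.npz",**s)
from h import crop
cv2.imwrite("pics/g3.png",cv2.resize(s["frame"][90:290,220:420,::-1],(600,600),interpolation=cv2.INTER_CUBIC))
E
```

```text
now ox 0.001 carrier z 0.0405 [-0.2  0.2 -2.7] [-0.01 -0.05 -0.  ] 9.68
back ox -0.0007 carrier z 0.0406 [-0.   0.1 -1.9] [ 0.02 -0.07 -0.06] 9.93
seat True ox -0.0005 carrier z 0.0298 [-0.3 -0.1  4.5] [-0.03  0.01 -0.  ] 10.54
```

View pics/g3.png

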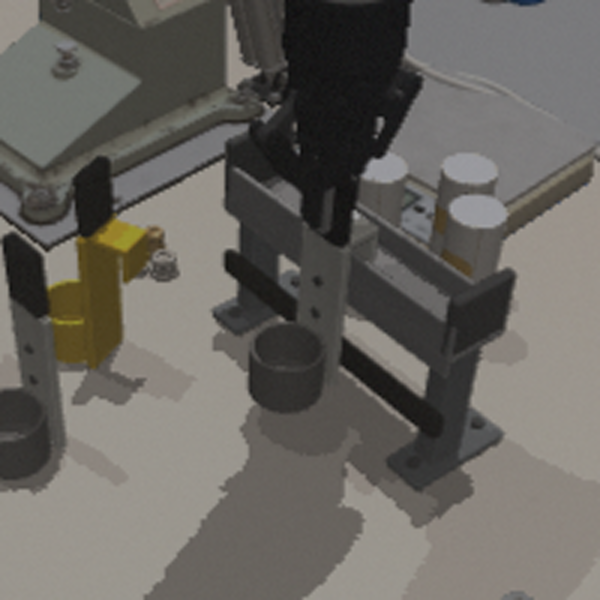

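The carrier is seated at z=0.030 as specified, with the bridge on the lip, the plate at the face (about (325,290)) and the cup clear of the table. I'll release it, retreat and check.

```bash
python3 - <<'E'
from bench import bot,eoat,vision,order,status
from q import *; import cv2
eoat.command_gripper(.05); print(status.current_finger_gap(),np.round(status.current_ft_force(),1))
p=np.array(status.current_eef_pos()); bot.move_linear([p[0],p[1],.30],vel=.1)
bot.move_ptp([.50,-.25,.32],quat(-5.3,1)); bot.dwell(.5); print(status.current_time_s())
im=np.zeros((600,800,3),np.uint8)
for n,c,o in(("scene",(90,220),0),("top",(90,220),400)):
    s=vision.snapshot(n); np.savez(n+"4.npz",**s)
    im[:400,o:o+400]=cv2.resize(s["frame"][c[0]:c[0]+190,c[1]:c[1]+190,::-1],(400,400),interpolation=cv2.INTER_CUBIC)
cv2.imwrite("pics/g4.png",im)
E
```

```text
0.05008425926093701 [-0.9  0.3  0.2]
14.075
```

View pics/g4.png

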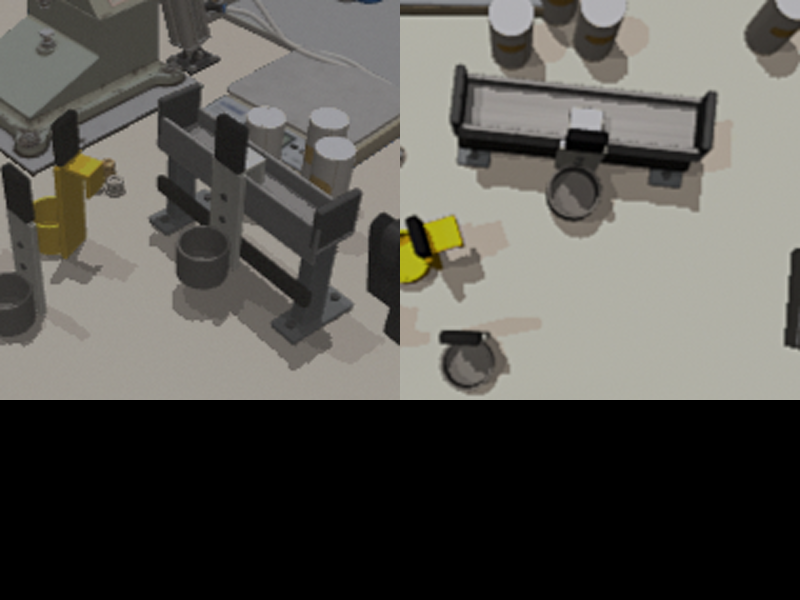

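The carrier hangs on the lip between the stops, upright and square: cup at (203,257) on the left, hook over the lip at (587,120) on the right. The holder and look-alikes haven't moved, and the robot is clear.

```bash
python3 -c "
from bench import order
print(order.hand_in())"
```

```text
the job is handed in; nothing more can be done
None
```

The hooked carrier hangs seated on the rail lip, between the stops, square to the rail and clear of the table. The bench holder was left untouched, and I handed the job in at about 14 s of the 38 s allowed.

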